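# Set the indexing stand back two teeth

### The arm

A 6-joint arm with a two-finger parallel gripper is mounted at the origin on a cart in front of the work surface, level with it; the furniture and walls round the work are solid. World frame = base frame: x ahead of the robot, y to its left, z up, the work surface at z = 0. Lengths are in m, angles in rad, forces in N, time in s.
With the tool pointing down it reaches from about 0.3 to 0.775 m from the base axis. Payload 14.6 kg.
Tool frame: the origin (TCP) lies at the very end of the fingers, on their centre line; the grasp point (between the pads) lies 19 mm behind it; z points along the fingers, y is the line along which they close (so a half turn about z gives the same grasp; the last joint's range is limited). The gripper opens to 94 mm and grips with 3 to 60 N. Pads are 16 mm wide; open, the fingers measure 119 mm over their backs; the gripper's body (75 mm by 177 mm) begins 78 mm behind the grasp point.
Start: joints at [-1.255, 0.3, 1.521, -0, 1.321, -0.067], TCP at [0.205, -0.51, 0.205] pointing down, gripper open.
Joint ranges: [-3.03, 3.03], [-0.79, 2.21], [0.23, 2.52], [-1.04, 4.18], [0, 3.07], [-2.55, 2.55]. Speed limits (rad/s): [2.22, 2.22, 2.57, 3.14, 3.14, 3.14].

### API

Orientations are given as [roll, pitch, yaw] about the fixed x, y, z axes, in that order (R = Rz(yaw) Ry(pitch) Rx(roll)).
In Python, from station import ctrl gives the robot as it stands.
- The arm moves only by the tool move_arm, never from a script. Its argument "increments" is a list of rows, each a list of 7 numbers: the opening, from 0 (shut) to 1 (fully open), then the shift along the tool's x, y, z in units of 50 mm (1.0 is 50 mm), then the turn, a rotation vector about the tool's x, y, z in rad. In form: [[claw, tx, ty, tz, rx, ry, rz], ...]. A call has 1 to 20 rows; each row shifts and turns the commanded pose from where the row before left it, along the tool's axes as they then stand; what a row does not reach is not made up. A row lasts 1/10 s, in which the tool goes at most 50 mm and 8.59 degrees, less where a joint would pass 70% of its speed; a pose out of reach is approached as far as the arm can. A call is refused whole if a number of a shift passes 1 or a number of a turn 0.15, either way. A call with a gripper value outside its range is refused whole. The fingers move at their own pace and stop on an object; "force" is the grip in N (left out, the last holds). Time passes only in rows, so rows that do not move let the fingers close. It gives the time, the measured TCP pose, the force, the opening and the grip force at its end, in the units of the state.
- ctrl.get_obs(): the state, without advancing time (a new reading comes with each control period).
- ctrl.camera(name): name is "scene" or "top" or "wrist"; returns a dict with "color" (420x560x3 uint8, blue, green, red), "K" (3x3 intrinsics, pixels), "pose" (4x4, takes a point from camera to world coordinates); the wrist camera has in their place "tool_from_camera" (4x4, takes a point from camera to tool coordinates, whose origin is the TCP and whose axes are the flange's). Camera axes: x right, y down, z forward; pixel columns grow to the right and rows downward; lengths in m; the calibration is good to about 2 mm. A picture is of the moment at which its call begins: read the wrist's pose just before it. There is no depth.
- ctrl.hand_in(): hands the job in; it is judged then, once.
Trained networks look in a picture, given as the dict that the camera call returned (one of the last four; its "shot" number tells which), for a name from the list of things; names that differ only in an ending like _2 or _b are one class to them, and where a whole thing is asked for, a point or a joint stands for the part that bears it (a point fixed in the world has none). Each returns a list of dicts, best first, with "conf" (0 to 1); they miss things now and then, are a little off and sometimes report something else, mostly with a low value. They report only what shows in the picture. A call takes as long as a camera call.
- ctrl.cut_out(name, picture): "mask" (420x560 bool, what is visible of it) and "centre" ([row, column] in pixels, amid what is visible of it).
The state is a dict: "time_s": time; "qpos": joint angles; "joint_vel": joint speeds; "tau": joint torques, N m; "ee_pos": TCP position; "eef_rot": TCP orientation; "force": force on the tool from outside, world axes, zero at the start; "moment": the same for the moment, N m; "grip_width": finger opening in m; "grip_force": force on a finger pad.
Only numpy, scipy, OpenCV 4.12 (cv2) and the standard library are available. Lean on these libraries where they do the work, as an engineer would, in place of code of your own. Each camera call takes 0.05 s, during which the arm holds its last target. There are 200 camera calls.

### The job

The indexing stand has to go back by two teeth: swing its holding pawl clear of the toothed dial, turn the dial back (clockwise seen from above) by its upright handle to just short of the second tooth, and swing the pawl fully home into its new gap. Then ease the dial back by the handle until the tooth bears on the pawl with a light but definite push of about 10 N on the handle, and let go so that it stays bearing. Be gentle, never force dial and pawl hard against each other, and leave the loose things around the stand where they are.

Things in the scene. Friction and masses are not known exactly. Their poses are not given: they have to be found in the camera images.
- stand: Fixed grey indexing stand, base plate 175 x 170 x 12 mm. Origin on the table top under the dial's axis, z up; the plate reaches from x -79 to +96 and y -75 to +95 mm. It carries a toothed dial with an upright handle, and a holding pawl with an upright post.
- dial_turn (a joint): Angle of the dial's handle (rad), about 0 at the start. Grows when turned BACK = clockwise from above; one tooth = 0.5236. As the ring is clamped differently each time, a tooth bears on the home pawl somewhere from 0 to 0.2, the next from 0.52 to 0.73, the second from 1.04 to 1.25 (feel for it). Friction 0.08 N m holds it where it is left. Stops at -0.7 and 2.3.
- dial_handle (a point): Middle of the grip of the dial's upright round handle: diameter 14 mm, 45 mm from the dial's axis, fixed on the dial, standing from z 31 to 84 mm; the point is on its axis at z 65 mm. It goes round with the dial.
- dial_axis (a point): Point on the dial's axis at z 65 mm (8 mm above the wood blank).
- pawl_swing (a joint): Pawl angle (rad): 0 = fully home in a tooth gap, on its stop; grows as the tip swings away from the dial (clockwise from above). Clear of the teeth above 0.2; stop at 0.8. No spring: friction 0.06 N m holds it where it is left. Lifting it can nudge the dial a little forward.
- pawl_post (a point): Middle of the grip of the pawl's upright round post: diameter 10 mm, from z 31 to 76 mm, 42 mm from the pawl's pivot, fixed on the pawl bar; the point is on its axis at z 58 mm. Thinner and a little shorter than the dial's handle. It swings with the pawl.
- pawl_pivot (a point): Point on the pawl's vertical pivot axis, at z 58 mm; in the stand's frame at x +60, y +62 mm. From here the bar runs towards the stand's -x; its tip lies 61 mm away, at the stand's x 0, y +50 mm when home.
- wood_block: Loose plain wood block 40 x 60 x 30 mm, origin under its centre. Leave alone.
- thread_spool: Loose wooden thread spool, diameter 34, height 36 mm, origin under its centre. Leave alone.
- dowel_jig: Loose wooden drilling jig 50 x 50 x 20 mm with six holes, origin under its centre. Leave alone.
- dial: Toothed steel dial; origin on its vertical axis at z 0. Tooth tips on radius 55, roots on radius 42 mm, z 15 to 27; flat disc (radius 36) to z 31, wood blank (radius 12) on the hub to z 57. 12 saw teeth, 30 degrees apart, 15 degrees wide: steep radial faces look clockwise (seen from above), sloping backs behind. The toothed ring is clamped on at an angle that differs each time.
- pawl: Dark steel pawl bar with a down-turned nose, z 15 to 27 mm, and its post; origin on its pivot axis at z 0. It goes fully home while the tooth to be held is 0.04 to 0.25 rad short of bearing on it (at dial_turn 0.98 to 1.0 always); otherwise it lands on a tooth and stays out.

How it is judged:
On the way, in this order (a step that is already met when the one before it is completed fails the run):
1. the pawl is swung clear of the teeth before the dial is turned back (value of joint pawl_swing above 0.22 rad and value of joint dial_turn below 0.2 rad), for 0.1 s.
2. the dial is turned back past one tooth with the pawl clear (value of joint pawl_swing above 0.18 rad and value of joint dial_turn above 0.65 rad), for 0.1 s.
3. with the pawl home, the dial is pushed back by the fingers until the second tooth bears on the pawl with more than 4 N (value of joint pawl_swing below 0.05 rad and value of joint dial_turn above 1.02 rad and contact force between pawl and dial above 4 N and contact force between the fingers and dial above 1 N), for 0.1 s.
At the end, for the whole second after the job is handed in: The dial stands two teeth back (dial_turn 1.02 to 1.28 rad), at rest and still bearing on the pawl (over 0.2 N), and the pawl is home in the gap behind that tooth (pawl_swing below 0.05 rad) (contact force between pawl and dial above 0.2 N and value of joint dial_turn between 1.02 and 1.28 rad and value of joint pawl_swing below 0.05 rad and velocity of joint dial_turn between -0.05 and 0.05 rad/s); the robot touches nothing.
It fails at once if dial and pawl are forced against each other with more than 14 N (contact force between pawl and dial above 14 N).
It fails at once if the wood block is shifted by more than 20 mm (distance of wood_block from where it was at the start of the episode above 0.02 m).
It fails at once if the thread spool is shifted by more than 20 mm (distance of thread_spool from where it was at the start of the episode above 0.02 m).
It fails at once if the dowel jig is shifted by more than 20 mm (distance of dowel_jig from where it was at the start of the episode above 0.02 m).
It also fails if it takes over 72 s, if anything falls off the work surface, if the arm or the gripper's body presses on something with over 40 N, if the wrist force passes 120 N, or if a joint passes its speed limit or range.

## Working session

There is one attempt and no reset: what is moved stays moved. The work goes in short steps, Python scripts to look and compute and a tool call to move; the robot and the scene stay as the last step left them, time stands still between calls to the robot, and variables do not carry over. Pictures are saved under pics/ and viewed, at most 10 in all, crops included, and the job is handed in when it is done.

Besides the shell and the picture viewer there is one more tool, called after ">>>" by a JSON object that holds its "name" and its "arguments", one argument or row to a line. move_arm: Moves the arm, as the interface text tells. Its arguments: {"type":"object","properties":{"increments":{"type":"array","items":{"type":"array","items":{"type":"number"}}},"force":{"type":"number"}},"required":["increments"]}

```bash
mkdir -p pics; ls
cat > h.py <<'E'
import numpy as np, cv2
from station import ctrl
from scipy.spatial.transform import Rotation as R
def ray(p,rc,z):
    K,T=p["K"],p["pose"]; d=T[:3,:3]@np.linalg.inv(K)@np.array([rc[1],rc[0],1.]); o=T[:3,3]
    return o+d*(z-o[2])/d[2]
def proj(p,X):
    T=p["pose"]; c=T[:3,:3].T@(np.array(X)-T[:3,3]); u=p["K"]@c; return u[:2]/u[2]
E
python3 - <<'E'
from h import *
o=ctrl.get_obs(); print(o)
for n in ("top","scene"):
    p=ctrl.camera(n); cv2.imwrite(f"pics/{n}0.png",p["color"]); print(n,p["pose"][:3,3])
    for k in ("stand","dial","pawl","dial_handle","pawl_post","wood_block","thread_spool","dowel_jig"):
        for d in ctrl.cut_out(k,p)[:2]:
            c=d["centre"]; print(k,round(d["conf"],2),np.round(c),d["mask"].sum(),np.round(ray(p,c,{"dial_handle":.065,"pawl_post":.058}.get(k,.025)),3))
E
```

```text
pics
{'time_s': 0.0, 'qpos': array([-1.25457875e+00,  3.00496064e-01,  1.52157260e+00, -3.16778458e-05,
        1.32071630e+00, -6.66116118e-02]), 'joint_vel': array([-0.00055559, -0.00041187, -0.00027848, -0.0017808 , -0.00168927,
       -0.00025463]), 'tau': array([-3.46996538e-03, -5.31818676e+01, -3.52742100e+01,  7.07068574e-02,
        2.44100334e-02, -9.81397943e-05]), 'ee_pos': array([ 0.20535154, -0.50994054,  0.20487623]), 'eef_rot': array([-3.14040095e+00, -4.87476139e-05,  3.82837017e-01]), 'force': array([0.26704673, 0.5721214 , 0.57553113]), 'moment': array([ 0.03705223,  0.06065537, -0.07183249]), 'grip_force': 0.0, 'grip_width': 0.09363013360510003}
top [ 0.40522544 -0.21602505  0.88857756]
stand 0.84 [251. 281.] 8381 [ 0.514 -0.23   0.025]
dial 0.68 [248. 286.] 1909 [ 0.518 -0.239  0.025]
pawl 0.67 [229. 249.] 250 [ 0.564 -0.177  0.025]
dial_handle 0.68 [226. 250.] 275 [ 0.561 -0.182  0.065]
dial_handle 0.66 [247. 285.] 2023 [ 0.514 -0.237  0.065]
pawl_post 0.79 [228. 253.] 273 [ 0.559 -0.185  0.058]
pawl_post 0.71 [311. 322.] 827 [ 0.396 -0.283  0.058]
wood_block 0.75 [312. 321.] 758 [ 0.395 -0.284  0.025]
thread_spool 0.77 [310. 251.] 274 [ 0.416 -0.16   0.025]
dowel_jig 0.57 [175. 300.] 754 [ 0.652 -0.287  0.025]
scene [-0.14165886 -0.62351243  0.44366647]
stand 0.64 [243. 266.] 4883 [ 0.5   -0.234  0.025]
stand 0.41 [242. 269.] 1564 [ 0.507 -0.236  0.025]
dial 0.57 [241. 270.] 1569 [ 0.509 -0.237  0.025]
pawl 0.74 [220. 256.] 342 [ 0.565 -0.175  0.025]
dial_handle 0.91 [241. 270.] 1464 [ 0.447 -0.274  0.065]
dial_handle 0.54 [287. 259.] 1389 [ 0.335 -0.324  0.065]
pawl_post 0.85 [220. 257.] 362 [ 0.509 -0.212  0.058]
wood_block 0.97 [287. 259.] 1436 [ 0.386 -0.292  0.025]
wood_block 0.36 [222. 253.] 368 [ 0.555 -0.174  0.025]
thread_spool 0.75 [257. 194.] 553 [ 0.405 -0.16   0.025]
dowel_jig 0.59 [222. 340.] 687 [ 0.633 -0.31   0.025]
```

Run:
```python
import cv2
a=cv2.imread("pics/top0.png")[150:350,190:390]; b=cv2.imread("pics/scene0.png")[170:320,170:370]
a=cv2.resize(a,(600,600),interpolation=2); cv2.imwrite("pics/t1.png",a); cv2.imwrite("pics/s1.png",cv2.resize(b,(800,600),interpolation=2))
```

```text
(no output)
```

View pics/t1.png

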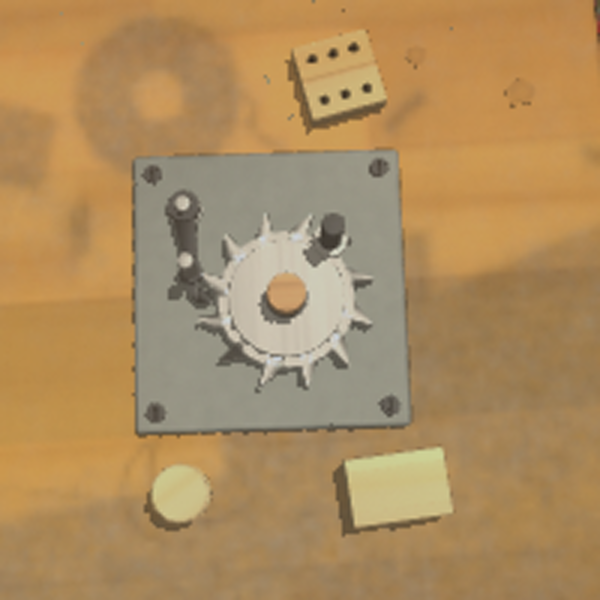

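View pics/s1.png

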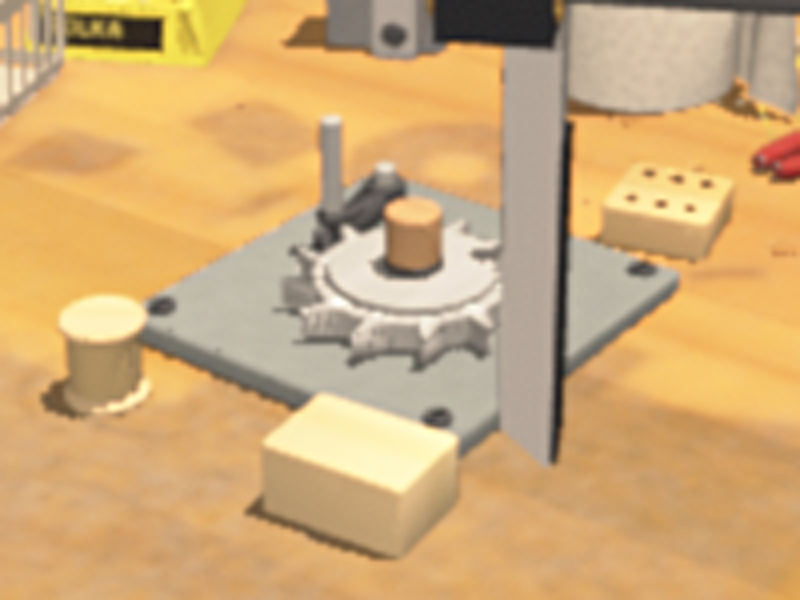

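The top crop shows the blank at about (287,292), the handle top at (333,222), the post top at (185,261) and the pivot at (183,203). The stand's axes are roughly aligned with the world's. The scene view confirms that the tall post is the one nearer the dial.

Run:
```python
from h import *
p=ctrl.camera("top")
f=lambda u,v,z: ray(p,(150+v/3-.33,190+u/3-.33),z)
ax=f(287,286,.057);h=f(332,220,.084);po=f(185,261,.076);pv=f(183,202,.04)
for n,x in zip(("axis","handle","post","pivot40"),(ax,h,po,pv)): print(n,np.round(x,4))
cs=[f(135,156,.012),f(398,152,.012),f(411,425,.012),f(137,433,.012)]
print(np.round(cs,4))
# fit stand: corners (x,y) 96,95 ; 96,-75; -79,-75; -79,95
S=np.array([[.096,.095],[.096,-.075],[-.079,-.075],[-.079,.095]]);W=np.array(cs)[:,:2]
A=S-S.mean(0);B=W-W.mean(0)
yaw=np.arctan2((A[:,0]*B[:,1]-A[:,1]*B[:,0]).sum(),(A*B).sum());c,s=np.cos(yaw),np.sin(yaw);M=np.array([[c,-s],[s,c]])
t=W.mean(0)-M@S.mean(0);print("yaw",yaw,"orig",t,"res",np.round(W-(S@M.T+t),4).tolist())
piv=M@[.06,.062]+t;print("pivot",piv,"tip home",M@[0,.05]+t)
print("handle r",np.linalg.norm(h[:2]-t),"ang",np.arctan2(*(h[:2]-t)[::-1]),"post r",np.linalg.norm(po[:2]-piv), "post home", piv+.042*(M@np.array([-.06,-.012]))/.0612)
```

```text
axis [ 0.5194 -0.2379  0.057 ]
handle [ 0.5499 -0.2689  0.084 ]
post [ 0.5403 -0.181   0.076 ]
pivot40 [ 0.5827 -0.1833  0.04  ]
[[ 0.6228 -0.156   0.012 ]
 [ 0.6    -0.3223  0.012 ]
 [ 0.4293 -0.3012  0.012 ]
 [ 0.4499 -0.1345  0.012 ]]
yaw -0.126392018178151 orig [ 0.51582198 -0.23734667] res [[-0.0002, -0.0008], [-0.0016, 0.0016], [0.0013, 0.0006], [0.0005, -0.0014]]
pivot [ 0.58315883 -0.18340458] tip home [ 0.52212477 -0.18774551]
handle r 0.046429181730893686 ang -0.7471965590531793 post r 0.0429274614529566 post home [ 0.54127271 -0.18638365]
```

>>> {"name": "move_arm", "arguments": {
  "increments": [
    [0.4,0,0,0,0,0,0.128],
    [0.4,0,0,0,0,0,0.128],
    [0.4,0,0,0,0,0,0.127],
    [0.4,0.48,-0.466,0,0,0,0],
    [0.4,0.48,-0.466,0,0,0,0],
    [0.4,0.48,-0.466,0,0,0,0],
    [0.4,0.48,-0.466,0,0,0,0],
    [0.4,0.48,-0.466,0,0,0,0],
    [0.4,0.48,-0.466,0,0,0,0],
    [0.4,0.48,-0.466,0,0,0,0],
    [0.4,0.48,-0.466,0,0,0,0],
    [0.4,0.48,-0.466,0,0,0,0],
    [0.4,0.48,-0.466,0,0,0,0],
    [0.4,0.48,-0.466,0,0,0,0],
    [0.4,0.48,-0.466,0,0,0,0],
    [0.4,0.48,-0.466,0,0,0,0],
    [0.4,0.48,-0.466,0,0,0,0],
    [0.4,0,0,0,0,0,0],
    [0.4,0,0,0,0,0,0]
  ],
  "force": 10
}}

```text
time_s: 2.85
ee_pos: [0.5416, -0.1837, 0.2052]
eef_rot: [-3.142, 0.0, 0.001]
force: [-1.2, -0.5, -0.1]
grip_width: 0.0379
grip_force: 0.0
```

```bash
cat >> h.py <<'E'
def wrist():
    o=ctrl.get_obs(); p=ctrl.camera("wrist"); T=np.eye(4); T[:3,:3]=R.from_euler("xyz",o["eef_rot"]).as_matrix(); T[:3,3]=o["ee_pos"]
    p["pose"]=T@p["tool_from_camera"]; return o,p
E
python3 - <<'E'
from h import *
o,p=wrist(); print(o["ee_pos"],o["eef_rot"],o["grip_width"],o["force"])
cv2.imwrite("pics/w1.png",p["color"])
for n,X in dict(axis=(.5165,-.2375,.057),handle=(.549,-.269,.084),post=(.541,-.184,.076),pivot=(.583,-.1834,.04)).items(): print(n,np.round(proj(p,X)))
E
```

```text
[ 0.54156362 -0.18372013  0.20519303] [-3.14155390e+00  4.41839744e-04  9.90297829e-04] 0.03794319603839357 [-1.21491553 -0.46199622 -0.09489549]
axis [330. 221.]
handle [366. 198.]
post [282. 204.]
pivot [281. 160.]
```

View pics/w1.png

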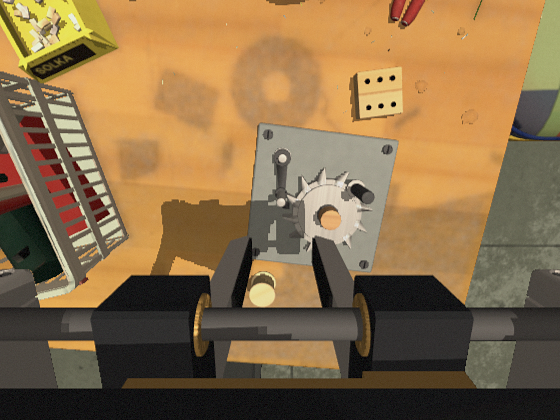

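The wrist view matches: the post is at (282,203) against a predicted (282,204). I'll descend and grip it lightly.

>>> {"name": "move_arm", "arguments": {
  "increments": [
    [0.4,0,0,0.4,0,0,0],
    [0.4,0,0,0.4,0,0,0],
    [0.4,0,0,0.4,0,0,0],
    [0.4,0,0,0.4,0,0,0],
    [0.4,0,0,0.4,0,0,0],
    [0.4,0,0,0.4,0,0,0],
    [0.4,0,0,0.4,0,0,0],
    [0.4,0,0,0.25,0,0,0],
    [0.4,0,0,0.2,0,0,0],
    [0.4,0,0,0,0,0,0],
    [0.0,0,0,0,0,0,0],
    [0.0,0,0,0,0,0,0],
    [0.0,0,0,0,0,0,0],
    [0.0,0,0,0,0,0,0],
    [0.0,0,0,0,0,0,0],
    [0.0,0,0,0,0,0,0]
  ],
  "force": 6
}}

```text
time_s: 4.5
ee_pos: [0.5417, -0.1833, 0.0434]
eef_rot: [-3.141, -0.0, 0.0]
force: [-1.2, 6.3, 4.0]
grip_width: 0.0099
grip_force: 6.0
```

>>> {"name": "move_arm", "arguments": {
  "increments": [
    [0,0.0,-0.035,0,0,0,0],
    [0,0.0,-0.035,0,0,0,0],
    [0,0.002,-0.035,0,0,0,0],
    [0,0.002,-0.035,0,0,0,0],
    [0,0.004,-0.035,0,0,0,0],
    [0,0.004,-0.035,0,0,0,0],
    [0,0.012,-0.04,0,0,0,0],
    [0,0.012,-0.04,0,0,0,0],
    [0,0.012,-0.04,0,0,0,0],
    [0,0.012,-0.04,0,0,0,0],
    [0,0.014,-0.04,0,0,0,0],
    [0,0,0,0,0,0,0],
    [0,0,0,0,0,0,0]
  ]
}}

```text
time_s: 5.8
ee_pos: [0.5454, -0.1633, 0.043]
eef_rot: [-3.141, -0.0, -0.0]
force: [3.2, -0.9, 4.0]
grip_width: 0.0097
grip_force: 6.0
```

>>> {"name": "move_arm", "arguments": {
  "increments": [
    [0.35,0,0,0,0,0,0],
    [0.35,0,0,0,0,0,0],
    [0.35,0,0,0,0,0,0],
    [0.35,0,0,0,0,0,0],
    [0.35,0,0,-0.3,0,0,0],
    [0.35,0,0,-0.4,0,0,0],
    [0.35,0,0,-0.4,0,0,0],
    [0.35,0,0,-0.4,0,0,0],
    [0.35,0,0,-0.4,0,0,0],
    [0.35,0,0,-0.4,0,0,0],
    [0.35,0,0,-0.3,0,0,0],
    [0.35,0,0,0,0,0,0]
  ]
}}

```text
time_s: 7.0
ee_pos: [0.546, -0.1638, 0.176]
eef_rot: [3.14, -0.004, -0.0]
force: [0.1, 0.7, -0.1]
grip_width: 0.0326
grip_force: 0.0
```

Run:
```python
from h import *
o,p=wrist(); print(o["ee_pos"],o["eef_rot"],o["qpos"],o["grip_width"])
t=ctrl.camera("top"); a=cv2.resize(p["color"][100:300,220:440],(0,0),fx=2.6,fy=2.6,interpolation=2)
b=cv2.resize(t["color"][150:350,190:390],(0,0),fx=3,fy=3,interpolation=2); cv2.imwrite("pics/w2.png",a); cv2.imwrite("pics/t2.png",b)
for n,X in dict(axis=(.5175,-.2375,.057),handle=(.549,-.269,.084),post=(.5454,-.1633,.076)).items(): print(n,np.round((proj(p,X)-[220,100])*2.6))
```

```text
[ 0.5459721  -0.16382236  0.17598862] [ 3.14011066e+00 -4.05033633e-03 -1.69508483e-04] [-3.55770776e-01  3.66380769e-01  1.50274602e+00  2.18576979e-05
  1.26815297e+00  1.21519159e+00] 0.03263339953538161
axis [346. 345.]
handle [457. 285.]
post [159. 289.]
```

View pics/w2.png

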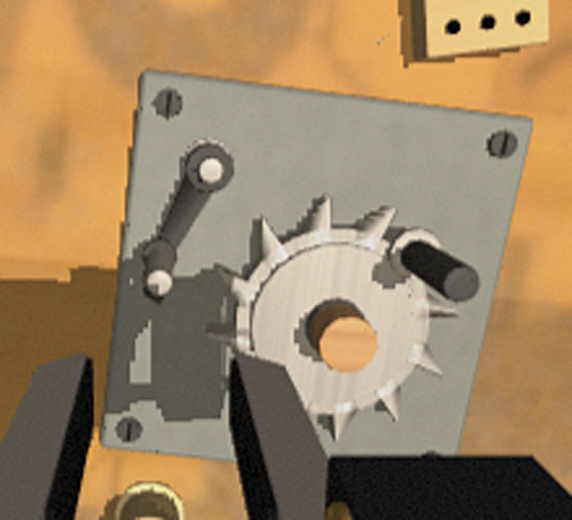

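Pawl is swung clear, with the post at (160,284) in the crop. The handle top is at (462,284), about 1.3 mm further to −y than estimated. Now I'll turn the wrist and grip the handle.

>>> {"name": "move_arm", "arguments": {
  "increments": [
    [0.35,0,0,0,0,0,-0.131],
    [0.35,0,0,0,0,0,-0.131],
    [0.35,0,0,0,0,0,-0.131],
    [0.35,0,0,0,0,0,-0.131],
    [0.35,0,0,0,0,0,-0.131],
    [0.35,0,0,0,0,0,-0.131],
    [0.35,0,0,0,0,0,-0.131],
    [0.35,0,0,0,0,0,-0.131],
    [0.35,0,0,0,0,0,-0.131],
    [0.35,0,0,0,0,0,-0.131],
    [0.35,0,0,0,0,0,-0.131],
    [0.35,0,0,0,0,0,-0.131],
    [0.35,0,0,0,0,0,-0.131],
    [0.35,0,0,0,0,0,-0.131],
    [0.35,0,0,0,0,0,-0.131],
    [0.35,0,0,0,0,0,-0.131],
    [0.35,0,0,0,0,0,-0.131],
    [0.35,0,0,0,0,0,-0.131],
    [0.35,0,0,0,0,0,0]
  ]
}}

```text
time_s: 9.0
ee_pos: [0.5448, -0.1634, 0.172]
eef_rot: [-3.141, -0.001, 2.36]
force: [0.8, -0.2, -0.8]
grip_width: 0.0328
grip_force: 0.0
```

>>> {"name": "move_arm", "arguments": {
  "increments": [
    [0.35,-0.31,-0.293,0,0,0,0],
    [0.35,-0.31,-0.293,0,0,0,0],
    [0.35,-0.31,-0.293,0,0,0,0],
    [0.35,-0.31,-0.293,0,0,0,0],
    [0.35,-0.31,-0.293,0,0,0,0],
    [0.35,0,0,0,0,0,0],
    [0.35,0,0,0,0,0,0]
  ]
}}

```text
time_s: 9.7
ee_pos: [0.5481, -0.2699, 0.1723]
eef_rot: [-3.141, -0.001, 2.355]
force: [0.4, -0.1, 1.0]
grip_width: 0.0331
grip_force: 0.0
```

Run:
```python
from h import *
o,p=wrist(); print(o["ee_pos"],o["eef_rot"],o["qpos"],o["grip_width"],o["force"])
cv2.imwrite("pics/w3.png",p["color"])
for n,X in dict(axis=(.5175,-.238,.057),handle=(.549,-.2705,.084),post=(.5454,-.1633,.076)).items(): print(n,np.round(proj(p,X)))
```

```text
[ 0.54810145 -0.2699118   0.17225901] [-3.14142861e+00 -1.17269528e-03  2.35458145e+00] [-5.17598588e-01  4.62959285e-01  1.37563075e+00  1.59642263e-04
  1.30417668e+00 -1.30142596e+00] 0.03309399947766864 [ 0.40893498 -0.05396368  0.95649818]
axis [282. 162.]
handle [282. 215.]
post [366. 126.]
```

View pics/w3.png

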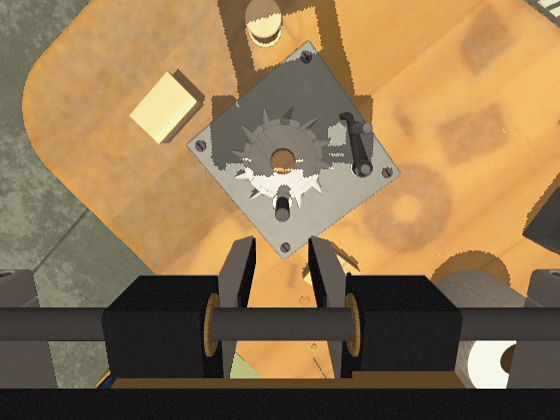

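The handle top is at (282,213), centred between the fingers as predicted. Next I descend and grip.

>>> {"name": "move_arm", "arguments": {
  "increments": [
    [0.35,0,0,0.4,0,0,0],
    [0.35,0,0,0.4,0,0,0],
    [0.35,0,0,0.4,0,0,0],
    [0.35,0,0,0.4,0,0,0],
    [0.35,0,0,0.4,0,0,0],
    [0.35,0,0,0.3,0,0,0],
    [0.35,0,0,0.22,0,0,0],
    [0.35,0,0,0,0,0,0],
    [0,0,0,0,0,0,0],
    [0,0,0,0,0,0,0],
    [0,0,0,0,0,0,0],
    [0,0,0,0,0,0,0],
    [0,0,0,0,0,0,0],
    [0,0,0,0,0,0,0]
  ],
  "force": 6
}}

```text
time_s: 11.15
ee_pos: [0.5488, -0.2703, 0.0478]
eef_rot: [3.141, 0.001, 2.358]
force: [-0.0, 0.1, 6.3]
grip_width: 0.0137
grip_force: 6.0
```

Run:
```python
from h import *
o=ctrl.get_obs(); print(o["ee_pos"],o["eef_rot"],o["grip_width"],o["force"],o["moment"])
c=np.array([.5175,-.238]);d=o["ee_pos"][:2]-c;print(np.hypot(*d),np.arctan2(d[1],d[0]))
```

```text
[ 0.54877719 -0.27034822  0.04775566] [3.14117544e+00 1.31103807e-03 2.35773483e+00] 0.013650988989939862 [-3.46173639e-03  5.56173533e-02  6.29429544e+00] [ 0.08868739 -0.0417977   0.03794068]
0.044996336033804527 -0.8022299793683514
```

>>> {"name": "move_arm", "arguments": {
  "increments": [
    [0,0.001,-0.045,0,0,0,0.05],
    [0,0.001,-0.045,0,0,0,0.05],
    [0,0.001,-0.045,0,0,0,0.05],
    [0,0.001,-0.045,0,0,0,0.05],
    [0,0.001,-0.045,0,0,0,0.05],
    [0,0.001,-0.045,0,0,0,0.05],
    [0,0.001,-0.045,0,0,0,0.05],
    [0,0.001,-0.045,0,0,0,0.05],
    [0,0.001,-0.045,0,0,0,0.05],
    [0,0.001,-0.045,0,0,0,0.05],
    [0,0.001,-0.045,0,0,0,0.05],
    [0,0.001,-0.045,0,0,0,0.05],
    [0,0.001,-0.045,0,0,0,0.05],
    [0,0.001,-0.045,0,0,0,0.05],
    [0,0.001,-0.045,0,0,0,0.05],
    [0,0.001,-0.045,0,0,0,0.05],
    [0,0.001,-0.045,0,0,0,0.05],
    [0,0.001,-0.045,0,0,0,0.05],
    [0,0.001,-0.045,0,0,0,0.05],
    [0,0,0,0,0,0,0]
  ]
}}

```text
time_s: 13.15
ee_pos: [0.5096, -0.2824, 0.0477]
eef_rot: [3.141, -0.001, 1.406]
force: [0.5, 6.2, 6.2]
grip_width: 0.0139
grip_force: 6.0
```

Run:
```python
from h import *
o=ctrl.get_obs(); print(o["ee_pos"],o["eef_rot"],o["grip_width"],o["force"],o["moment"])
c=np.array([.5175,-.238]);d=o["ee_pos"][:2]-c;print(np.hypot(*d),np.arctan2(d[1],d[0])+.802)
```

```text
[ 0.5096335  -0.28236837  0.04769644] [ 3.14052054e+00 -6.23403771e-04  1.40610360e+00] 0.013910832429680418 [0.49925492 6.20052838 6.22702359] [ 0.94467659 -0.08582967 -0.03274286]
0.04506033997013333 -0.9442723952637744
```

>>> {"name": "move_arm", "arguments": {
  "increments": [
    [0,0.004,-0.022,0,0,0,0.025],
    [0,0.004,-0.022,0,0,0,0.025],
    [0,0,0,0,0,0,0],
    [0,0,0,0,0,0,0]
  ]
}}

```text
time_s: 13.55
ee_pos: [0.5076, -0.2819, 0.0477]
eef_rot: [3.14, -0.0, 1.358]
force: [0.1, 3.5, 6.5]
grip_width: 0.014
grip_force: 6.0
```

>>> {"name": "move_arm", "arguments": {
  "increments": [
    [0.35,0,0,0,0,0,0],
    [0.35,0,0,0,0,0,0],
    [0.35,0,0,0,0,0,0],
    [0.35,0,0,0,0,0,0],
    [0.35,0,0,-0.3,0,0,0],
    [0.35,0,0,-0.4,0,0,0],
    [0.35,0,0,-0.4,0,0,0],
    [0.35,0,0,-0.4,0,0,0],
    [0.35,0,0,-0.4,0,0,0],
    [0.35,0,0,-0.4,0,0,0],
    [0.35,0,0,-0.3,0,0,0],
    [0.35,0,0,0,0,0,0]
  ]
}}

```text
time_s: 14.75
ee_pos: [0.5078, -0.2826, 0.18]
eef_rot: [3.137, 0.002, 1.358]
force: [-0.3, 0.2, -0.4]
grip_width: 0.0329
grip_force: 0.0
```

Run:
```python
from h import *
o,p=wrist(); print(o["ee_pos"],o["eef_rot"],o["grip_width"],o["qpos"])
a=cv2.resize(p["color"][60:260,180:440],(0,0),fx=3,fy=3,interpolation=2); cv2.imwrite("pics/w4.png",a)
for n,X in dict(axis=(.5175,-.238,.057),handle=(.5075,-.2824,.084),post=(.5454,-.1633,.076)).items(): print(n,np.round((proj(p,X)-[180,60])*3))
```

```text
[ 0.50783546 -0.2825711   0.18003282] [3.13748515e+00 1.50730521e-03 1.35773882e+00] 0.03291018285996587 [-5.70792628e-01  3.87223874e-01  1.46441096e+00  2.74952959e-05
  1.28558256e+00 -3.57745893e-01]
axis [304. 298.]
handle [303. 453.]
post [344.  25.]
```

View pics/w4.png

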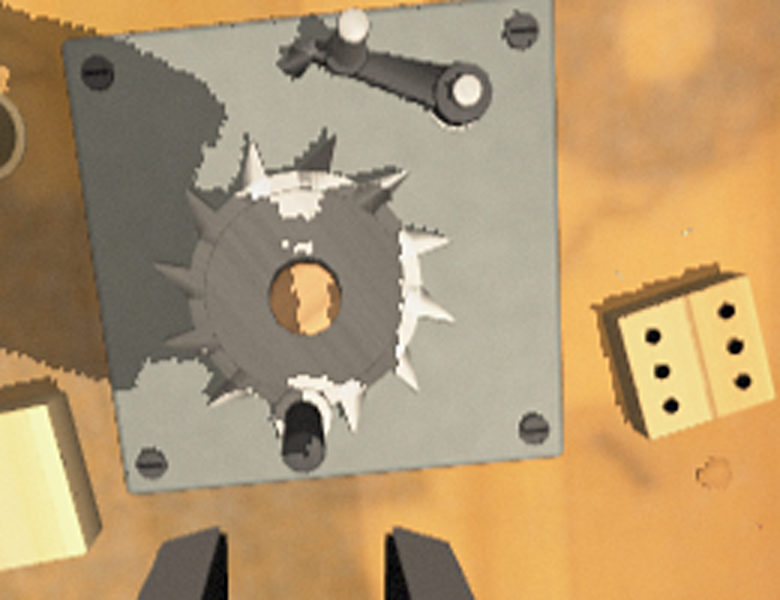

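The pawl is still clear, with the post at (352,25) in the crop. The dial handle is at (302,450), as predicted. I'll go back to the post.

>>> {"name": "move_arm", "arguments": {
  "increments": [
    [0.35,0,0,0,0,0,0.136],
    [0.35,0,0,0,0,0,0.136],
    [0.35,0,0,0,0,0,0.136],
    [0.35,0,0,0,0,0,0.136],
    [0.35,0,0,0,0,0,0.136],
    [0.35,0,0,0,0,0,0.136],
    [0.35,0,0,0,0,0,0.136],
    [0.35,0,0,0,0,0,0.136],
    [0.35,0,0,0,0,0,0.136],
    [0.35,0,0,0,0,0,0.136],
    [0.35,0.13,-0.398,0,0,0,0],
    [0.35,0.13,-0.398,0,0,0,0],
    [0.35,0.13,-0.398,0,0,0,0],
    [0.35,0.13,-0.398,0,0,0,0],
    [0.35,0.13,-0.398,0,0,0,0],
    [0.35,0.13,-0.398,0,0,0,0],
    [0.35,0,0,0,0,0,0],
    [0.35,0,0,0,0,0,0]
  ]
}}

```text
time_s: 16.6
ee_pos: [0.5461, -0.1628, 0.1764]
eef_rot: [-3.141, 0.001, -0.001]
force: [0.4, -0.3, 0.4]
grip_width: 0.033
grip_force: 0.0
```

>>> {"name": "move_arm", "arguments": {
  "increments": [
    [0.35,0,0,0.4,0,0,0],
    [0.35,0,0,0.4,0,0,0],
    [0.35,0,0,0.4,0,0,0],
    [0.35,0,0,0.4,0,0,0],
    [0.35,0,0,0.4,0,0,0],
    [0.35,0,0,0.4,0,0,0],
    [0.35,0,0,0.3,0,0,0],
    [0.35,0,0,0,0,0,0],
    [0,0,0,0,0,0,0],
    [0,0,0,0,0,0,0],
    [0,0,0,0,0,0,0],
    [0,0,0,0,0,0,0],
    [0,0,0,0,0,0,0],
    [0,0,0,0,0,0,0]
  ],
  "force": 6
}}

```text
time_s: 18.0
ee_pos: [0.5468, -0.163, 0.0427]
eef_rot: [3.141, -0.001, -0.002]
force: [-0.6, -0.6, 6.8]
grip_width: 0.0095
grip_force: 6.0
```

>>> {"name": "move_arm", "arguments": {
  "increments": [
    [0,-0.012,0.04,0,0,0,0],
    [0,-0.012,0.04,0,0,0,0],
    [0,-0.012,0.04,0,0,0,0],
    [0,-0.012,0.04,0,0,0,0],
    [0,-0.01,0.04,0,0,0,0],
    [0,-0.006,0.04,0,0,0,0],
    [0,-0.004,0.03,0,0,0,0],
    [0,0,0,0,0,0,0]
  ]
}}

```text
time_s: 18.8
ee_pos: [0.5427, -0.1761, 0.0422]
eef_rot: [-3.141, 0.001, -0.002]
force: [-2.5, 1.4, 5.8]
grip_width: 0.0095
grip_force: 6.0
```

>>> {"name": "move_arm", "arguments": {
  "increments": [
    [0,-0.002,0.02,0,0,0,0],
    [0,-0.002,0.01,0,0,0,0],
    [0,0,0,0,0,0,0]
  ]
}}

```text
time_s: 19.1
ee_pos: [0.5426, -0.1775, 0.0422]
eef_rot: [-3.141, 0.0, -0.002]
force: [-2.6, 3.2, 6.1]
grip_width: 0.0096
grip_force: 6.0
```

>>> {"name": "move_arm", "arguments": {
  "increments": [
    [0,-0.002,0.01,0,0,0,0],
    [0,0,0.01,0,0,0,0],
    [0,0,0,0,0,0,0]
  ]
}}

```text
time_s: 19.4
ee_pos: [0.5425, -0.1786, 0.0422]
eef_rot: [-3.141, 0.0, -0.002]
force: [-3.9, 2.2, 5.5]
grip_width: 0.0096
grip_force: 6.0
```

>>> {"name": "move_arm", "arguments": {
  "increments": [
    [0,0,0.01,0,0,0,0],
    [0,0,0.01,0,0,0,0],
    [0,0,0,0,0,0,0]
  ]
}}

```text
time_s: 19.7
ee_pos: [0.5425, -0.1796, 0.0421]
eef_rot: [-3.141, 0.001, -0.002]
force: [-2.5, 2.6, 5.6]
grip_width: 0.0094
grip_force: 6.0
```

>>> {"name": "move_arm", "arguments": {
  "increments": [
    [0,0,0.01,0,0,0,0],
    [0,0,0.01,0,0,0,0],
    [0,0,0,0,0,0,0]
  ]
}}

```text
time_s: 20.0
ee_pos: [0.5425, -0.1806, 0.0421]
eef_rot: [-3.141, 0.0, -0.002]
force: [-3.1, 3.2, 5.7]
grip_width: 0.01
grip_force: 6.0
```

>>> {"name": "move_arm", "arguments": {
  "increments": [
    [0,0,0.01,0,0,0,0],
    [0,0,0.01,0,0,0,0],
    [0,0,0,0,0,0,0]
  ]
}}

```text
time_s: 20.3
ee_pos: [0.5425, -0.1816, 0.0421]
eef_rot: [-3.141, 0.0, -0.002]
force: [-3.6, 2.9, 4.7]
grip_width: 0.01
grip_force: 6.0
```

>>> {"name": "move_arm", "arguments": {
  "increments": [
    [0,0,0.01,0,0,0,0],
    [0,0,0.01,0,0,0,0],
    [0,0,0,0,0,0,0]
  ]
}}

```text
time_s: 20.6
ee_pos: [0.5426, -0.1827, 0.0421]
eef_rot: [-3.141, 0.0, -0.002]
force: [-3.7, 1.8, 5.8]
grip_width: 0.0094
grip_force: 6.0
```

>>> {"name": "move_arm", "arguments": {
  "increments": [
    [0,0,0.01,0,0,0,0],
    [0,0,0,0,0,0,0]
  ]
}}

```text
time_s: 20.8
ee_pos: [0.5425, -0.1831, 0.042]
eef_rot: [-3.141, 0.0, -0.002]
force: [-3.6, 3.2, 6.0]
grip_width: 0.0097
grip_force: 6.0
```

>>> {"name": "move_arm", "arguments": {
  "increments": [
    [0,0,0.01,0,0,0,0],
    [0,0,0,0,0,0,0]
  ]
}}

```text
time_s: 21.0
ee_pos: [0.5426, -0.1832, 0.042]
eef_rot: [-3.141, 0.0, -0.002]
force: [-3.2, 5.9, 5.5]
grip_width: 0.0096
grip_force: 6.0
```

Pawl is home: the post is at the same y as at the start and the stop force is felt. Now I'll release and return to the handle.

>>> {"name": "move_arm", "arguments": {
  "increments": [
    [0,0,-0.006,0,0,0,0],
    [0.3,0,0,0,0,0,0],
    [0.3,0,0,0,0,0,0],
    [0.3,0,0,0,0,0,0],
    [0.3,0,0,0,0,0,0],
    [0.3,0,0,-0.3,0,0,0],
    [0.3,0,0,-0.4,0,0,0],
    [0.3,0,0,-0.4,0,0,0],
    [0.3,0,0,-0.4,0,0,0],
    [0.3,0,0,-0.4,0,0,0],
    [0.3,0,0,-0.4,0,0,0],
    [0.3,0,0,-0.3,0,0,0],
    [0.3,0,0,0,0,0,0]
  ]
}}

```text
time_s: 22.3
ee_pos: [0.5435, -0.1838, 0.175]
eef_rot: [3.14, -0.004, -0.002]
force: [0.7, 0.2, -0.4]
grip_width: 0.028
grip_force: 0.0
```

>>> {"name": "move_arm", "arguments": {
  "increments": [
    [0.3,0,0,0,0,0,-0.136],
    [0.3,0,0,0,0,0,-0.136],
    [0.3,0,0,0,0,0,-0.136],
    [0.3,0,0,0,0,0,-0.136],
    [0.3,0,0,0,0,0,-0.136],
    [0.3,0,0,0,0,0,-0.136],
    [0.3,0,0,0,0,0,-0.136],
    [0.3,0,0,0,0,0,-0.136],
    [0.3,0,0,0,0,0,-0.136],
    [0.3,0,0,0,0,0,-0.136],
    [0.3,0,0,0,0,0,0]
  ]
}}

```text
time_s: 23.4
ee_pos: [0.5424, -0.1834, 0.1716]
eef_rot: [-3.141, -0.0, 1.36]
force: [-0.2, 0.1, -0.1]
grip_width: 0.0283
grip_force: 0.0
```

Run:
```python
from h import *
o,p=wrist(); print(o["ee_pos"],o["eef_rot"],o["grip_width"],o["force"])
M=R.from_euler("xyz",o["eef_rot"]).as_matrix(); print("shift units",M.T@(np.array([.5077,-.2823,.048])-o["ee_pos"])/.05)
a=cv2.resize(p["color"][60:340,180:500],(0,0),fx=2,fy=2,interpolation=2); cv2.imwrite("pics/w5.png",a)
for n,X in dict(axis=(.5175,-.238,.057),handle=(.5075,-.2824,.084),post=(.5418,-.1835,.076)).items(): print(n,np.round((proj(p,X)-[180,60])*2))
```

```text
[ 0.5424153  -0.18343455  0.17157629] [-3.14098170e+00 -7.41400287e-05  1.36000847e+00] 0.02831251262227875 [-0.18119385  0.1481346  -0.13516683]
shift units [-2.07899721 -0.26371545  2.47153331]
axis [179. 403.]
handle [176. 510.]
post [202. 303.]
```

View pics/w5.png

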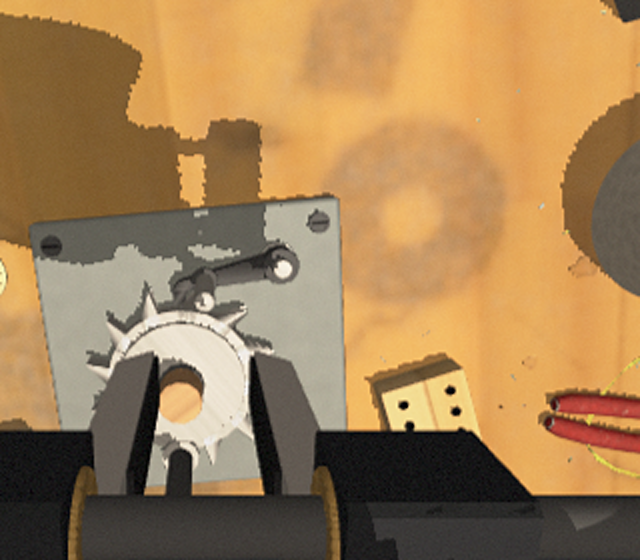

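The pawl nose sits in a gap near (185,290), with the post at (205,300). Next I straddle the handle.

>>> {"name": "move_arm", "arguments": {
  "increments": [
    [0.3,-0.416,-0.053,0,0,0,0],
    [0.3,-0.416,-0.053,0,0,0,0],
    [0.3,-0.416,-0.053,0,0,0,0],
    [0.3,-0.416,-0.053,0,0,0,0],
    [0.3,-0.416,-0.053,0,0,0,0],
    [0.3,0,0,0,0,0,0],
    [0.3,0,0,0.4,0,0,0],
    [0.3,0,0,0.4,0,0,0],
    [0.3,0,0,0.4,0,0,0],
    [0.3,0,0,0.4,0,0,0],
    [0.3,0,0,0.4,0,0,0],
    [0.3,0,0,0.3,0,0,0],
    [0.3,0,0,0.17,0,0,0],
    [0.3,0,0,0,0,0,0],
    [0.3,0,0,0,0,0,0]
  ]
}}

```text
time_s: 24.95
ee_pos: [0.5081, -0.2824, 0.0491]
eef_rot: [3.141, 0.0, 1.357]
force: [-0.2, 0.7, 0.2]
grip_width: 0.0284
grip_force: 0.0
```

>>> {"name": "move_arm", "arguments": {
  "increments": [
    [0.3,0,-0.03,0,0,0,0],
    [0.3,0,-0.03,0,0,0,0],
    [0.3,0,-0.03,0,0,0,0],
    [0.3,0,-0.01,0,0,0,0],
    [0.3,0,0,0,0,0,0]
  ]
}}

```text
time_s: 25.45
ee_pos: [0.5028, -0.2813, 0.0486]
eef_rot: [3.141, 0.0, 1.358]
force: [0.2, -0.0, -0.5]
grip_width: 0.0283
grip_force: 0.0
```

>>> {"name": "move_arm", "arguments": {
  "increments": [
    [0.3,0,-0.02,0,0,0,0],
    [0.3,0,-0.02,0,0,0,0],
    [0.3,0,-0.01,0,0,0,0],
    [0.3,0,0,0,0,0,0]
  ]
}}

```text
time_s: 25.85
ee_pos: [0.5004, -0.2808, 0.0484]
eef_rot: [3.141, 0.0, 1.358]
force: [0.2, -0.7, -1.0]
grip_width: 0.0281
grip_force: 0.4
```

>>> {"name": "move_arm", "arguments": {
  "increments": [
    [0.3,0,-0.006,0,0,0,0],
    [0.3,0,-0.006,0,0,0,0],
    [0.3,0,0,0,0,0,0]
  ]
}}

```text
time_s: 26.15
ee_pos: [0.4998, -0.2807, 0.0484]
eef_rot: [3.142, 0.0, 1.358]
force: [1.9, -0.8, -0.8]
grip_width: 0.0279
grip_force: 0.9
```

>>> {"name": "move_arm", "arguments": {
  "increments": [
    [0.3,0,-0.006,0,0,0,0],
    [0.3,0,-0.006,0,0,0,0],
    [0.3,0,0,0,0,0,0]
  ]
}}

```text
time_s: 26.45
ee_pos: [0.4992, -0.2805, 0.0485]
eef_rot: [3.142, 0.0, 1.358]
force: [1.5, -0.7, -1.2]
grip_width: 0.028
grip_force: 0.8
```

>>> {"name": "move_arm", "arguments": {
  "increments": [
    [0.3,0,-0.006,0,0,0,0.006],
    [0.3,0,-0.006,0,0,0,0.006],
    [0.3,0,0,0,0,0,0]
  ]
}}

```text
time_s: 26.75
ee_pos: [0.4986, -0.2804, 0.0485]
eef_rot: [-3.142, -0.0, 1.345]
force: [1.8, -1.1, -0.1]
grip_width: 0.0279
grip_force: 0.8
```

>>> {"name": "move_arm", "arguments": {
  "increments": [
    [0.3,0,-0.006,0,0,0,0.006],
    [0.3,0,-0.006,0,0,0,0.006],
    [0.3,0,0,0,0,0,0]
  ]
}}

```text
time_s: 27.05
ee_pos: [0.498, -0.2802, 0.0485]
eef_rot: [-3.142, -0.0, 1.333]
force: [2.2, 0.5, -0.1]
grip_width: 0.028
grip_force: 0.7
```

>>> {"name": "move_arm", "arguments": {
  "increments": [
    [0.3,0,-0.006,0,0,0,0.006],
    [0.3,0,-0.006,0,0,0,0.006],
    [0.3,0,0,0,0,0,0]
  ]
}}

```text
time_s: 27.35
ee_pos: [0.4974, -0.28, 0.0484]
eef_rot: [-3.142, -0.0, 1.321]
force: [1.8, 0.9, 0.2]
grip_width: 0.0286
grip_force: 0.7
```

>>> {"name": "move_arm", "arguments": {
  "increments": [
    [0.3,0,-0.005,0,0,0,0.006],
    [0.3,0,-0.005,0,0,0,0.006],
    [0.3,0,0,0,0,0,0]
  ]
}}

```text
time_s: 27.65
ee_pos: [0.4969, -0.28, 0.0485]
eef_rot: [-3.142, 0.0, 1.309]
force: [1.3, 1.0, 0.4]
grip_width: 0.0279
grip_force: 0.7
```

>>> {"name": "move_arm", "arguments": {
  "increments": [
    [0.3,0,-0.005,0,0,0,0.006],
    [0.3,0,-0.005,0,0,0,0.006],
    [0.3,0,0,0,0,0,0]
  ]
}}

```text
time_s: 27.95
ee_pos: [0.4964, -0.2798, 0.0485]
eef_rot: [-3.142, 0.0, 1.297]
force: [1.3, 0.4, 0.7]
grip_width: 0.0281
grip_force: 0.7
```

>>> {"name": "move_arm", "arguments": {
  "increments": [
    [0.3,0,-0.005,0,0,0,0.006],
    [0.3,0,-0.005,0,0,0,0.006],
    [0.3,0,0,0,0,0,0]
  ]
}}

```text
time_s: 28.25
ee_pos: [0.496, -0.2797, 0.0484]
eef_rot: [-3.142, -0.0, 1.285]
force: [1.6, 0.8, -0.1]
grip_width: 0.0281
grip_force: 0.7
```

>>> {"name": "move_arm", "arguments": {
  "increments": [
    [0.3,0,-0.005,0,0,0,0.006],
    [0.3,0,-0.005,0,0,0,0.006],
    [0.3,0,0,0,0,0,0]
  ]
}}

```text
time_s: 28.55
ee_pos: [0.4955, -0.2796, 0.0484]
eef_rot: [-3.142, 0.0, 1.273]
force: [2.7, 0.5, 0.8]
grip_width: 0.0282
grip_force: 0.7
```

>>> {"name": "move_arm", "arguments": {
  "increments": [
    [0.3,0,-0.005,0,0,0,0.006],
    [0.3,0,-0.005,0,0,0,0.006],
    [0.3,0,0,0,0,0,0]
  ]
}}

```text
time_s: 28.85
ee_pos: [0.495, -0.2794, 0.0484]
eef_rot: [-3.142, 0.0, 1.262]
force: [1.3, 1.3, 0.5]
grip_width: 0.0281
grip_force: 0.7
```

>>> {"name": "move_arm", "arguments": {
  "increments": [
    [0.3,0,-0.005,0,0,0,0.012],
    [0.3,0,-0.005,0,0,0,0.012],
    [0.3,0,0,0,0,0,0]
  ]
}}

```text
time_s: 29.15
ee_pos: [0.4945, -0.2793, 0.0484]
eef_rot: [-3.142, 0.0, 1.237]
force: [1.4, -0.2, -0.0]
grip_width: 0.0282
grip_force: 0.7
```

>>> {"name": "move_arm", "arguments": {
  "increments": [
    [0.3,0,-0.005,0,0,0,0.012],
    [0.3,0,-0.005,0,0,0,0.012],
    [0.3,0,0,0,0,0,0]
  ]
}}

```text
time_s: 29.45
ee_pos: [0.494, -0.2791, 0.0484]
eef_rot: [-3.142, -0.0, 1.213]
force: [2.4, 0.8, -0.7]
grip_width: 0.0286
grip_force: 0.7
```

>>> {"name": "move_arm", "arguments": {
  "increments": [
    [0.3,0,-0.005,0,0,0,0.005],
    [0.3,0,-0.005,0,0,0,0.005],
    [0.3,0,0,0,0,0,0]
  ]
}}

```text
time_s: 29.75
ee_pos: [0.4936, -0.2789, 0.0484]
eef_rot: [-3.142, 0.0, 1.204]
force: [1.5, -0.0, 0.1]
grip_width: 0.0277
grip_force: 0.7
```

>>> {"name": "move_arm", "arguments": {
  "increments": [
    [0.3,0,-0.005,0,0,0,0.005],
    [0.3,0,-0.005,0,0,0,0.005],
    [0.3,0,0,0,0,0,0]
  ]
}}

```text
time_s: 30.05
ee_pos: [0.4931, -0.2787, 0.0484]
eef_rot: [-3.142, -0.0, 1.194]
force: [1.6, 0.4, 0.0]
grip_width: 0.0282
grip_force: 0.7
```

>>> {"name": "move_arm", "arguments": {
  "increments": [
    [0.3,0,-0.005,0,0,0,0.005],
    [0.3,0,-0.005,0,0,0,0.005],
    [0.3,0,0,0,0,0,0]
  ]
}}

```text
time_s: 30.35
ee_pos: [0.4927, -0.2786, 0.0485]
eef_rot: [-3.142, 0.0, 1.184]
force: [1.2, 0.4, 0.3]
grip_width: 0.0281
grip_force: 0.7
```

>>> {"name": "move_arm", "arguments": {
  "increments": [
    [0.3,0,-0.005,0,0,0,0.005],
    [0.3,0,-0.005,0,0,0,0.005],
    [0.3,0,0,0,0,0,0]
  ]
}}

```text
time_s: 30.65
ee_pos: [0.4922, -0.2784, 0.0484]
eef_rot: [-3.142, -0.0, 1.174]
force: [1.0, 0.1, 0.4]
grip_width: 0.0284
grip_force: 0.7
```

Run:
```python
from h import *
o,p=wrist(); print(o["force"],o["moment"])
a=cv2.resize(p["color"][40:260,150:440],(0,0),fx=2.7,fy=2.7,interpolation=2); cv2.imwrite("pics/w6.png",a)
```

```text
[1.04087685 0.12672939 0.37100559] [ 0.10743242 -0.34460917 -0.00625862]
```

View pics/w6.png

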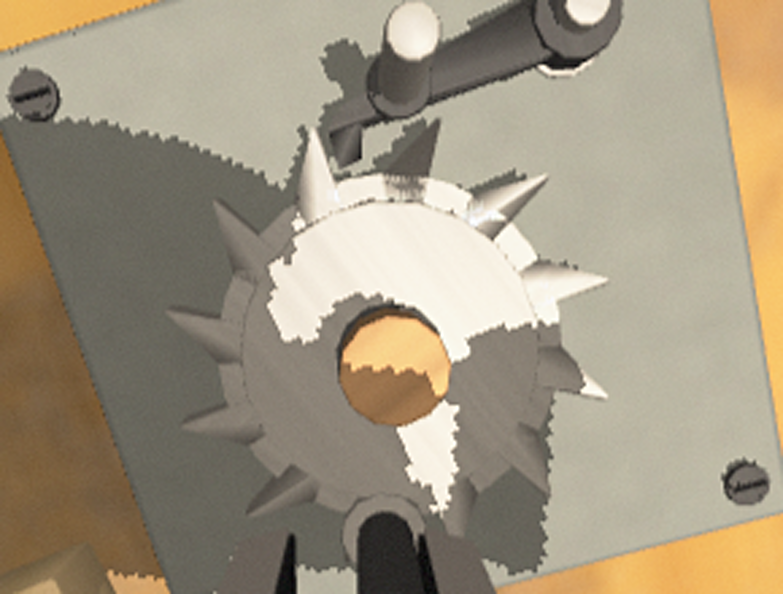

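The tooth at (320,150) is just left of the nose at (345,148), under 1 mm short. From here I make single small steps.

>>> {"name": "move_arm", "arguments": {
  "increments": [
    [0.3,0,-0.005,0,0,0,0.005],
    [0.3,0,-0.003,0,0,0,0.003],
    [0.3,0,0,0,0,0,0]
  ]
}}

```text
time_s: 31.0
ee_pos: [0.4919, -0.2782, 0.0485]
eef_rot: [3.142, 0.0, 1.166]
force: [0.9, -0.6, -0.4]
grip_width: 0.0285
grip_force: 0.7
```

>>> {"name": "move_arm", "arguments": {
  "increments": [
    [0.3,0,-0.004,0,0,0,0.004],
    [0.3,0,0,0,0,0,0]
  ]
}}

```text
time_s: 31.2
ee_pos: [0.4917, -0.2781, 0.0484]
eef_rot: [-3.142, -0.0, 1.162]
force: [1.4, 0.4, -0.2]
grip_width: 0.0283
grip_force: 0.7
```

>>> {"name": "move_arm", "arguments": {
  "increments": [
    [0.3,0,-0.005,0,0,0,0.004],
    [0.3,0,0,0,0,0,0]
  ]
}}

```text
time_s: 31.4
ee_pos: [0.4914, -0.278, 0.0485]
eef_rot: [3.142, -0.0, 1.158]
force: [2.1, 0.3, 0.3]
grip_width: 0.0283
grip_force: 0.7
```

>>> {"name": "move_arm", "arguments": {
  "increments": [
    [0.3,0,-0.005,0,0,0,0.004],
    [0.3,0,0,0,0,0,0]
  ]
}}

```text
time_s: 31.6
ee_pos: [0.4912, -0.2779, 0.0484]
eef_rot: [-3.142, -0.0, 1.154]
force: [2.1, 1.0, 0.3]
grip_width: 0.0283
grip_force: 0.7
```

>>> {"name": "move_arm", "arguments": {
  "increments": [
    [0.3,0,-0.005,0,0,0,0.004],
    [0.3,0,0,0,0,0,0]
  ]
}}

```text
time_s: 31.8
ee_pos: [0.491, -0.2778, 0.0484]
eef_rot: [-3.142, -0.0, 1.15]
force: [1.3, 0.4, 0.3]
grip_width: 0.0285
grip_force: 0.7
```

>>> {"name": "move_arm", "arguments": {
  "increments": [
    [0.3,0,-0.005,0,0,0,0.004],
    [0.3,0,0,0,0,0,0]
  ]
}}

```text
time_s: 32.0
ee_pos: [0.4907, -0.2777, 0.0484]
eef_rot: [-3.141, -0.0, 1.146]
force: [1.1, 0.6, 0.5]
grip_width: 0.0285
grip_force: 0.7
```

>>> {"name": "move_arm", "arguments": {
  "increments": [
    [0.3,0,-0.005,0,0,0,0.004],
    [0.3,0,0,0,0,0,0]
  ]
}}

```text
time_s: 32.2
ee_pos: [0.4905, -0.2776, 0.0484]
eef_rot: [-3.142, 0.0, 1.142]
force: [1.9, 0.3, 0.4]
grip_width: 0.0285
grip_force: 0.7
```

>>> {"name": "move_arm", "arguments": {
  "increments": [
    [0.3,0,-0.005,0,0,0,0.004],
    [0.3,0,0,0,0,0,0]
  ]
}}

```text
time_s: 32.4
ee_pos: [0.4904, -0.2775, 0.0485]
eef_rot: [3.141, -0.0, 1.138]
force: [3.8, 0.4, -0.3]
grip_width: 0.0282
grip_force: 1.5
```

>>> {"name": "move_arm", "arguments": {
  "increments": [
    [0.3,0,-0.004,0,0,0,0],
    [0.3,0,0,0,0,0,0]
  ]
}}

```text
time_s: 32.6
ee_pos: [0.4904, -0.2775, 0.0485]
eef_rot: [3.141, -0.0, 1.138]
force: [4.8, -0.5, -2.1]
grip_width: 0.028
grip_force: 2.4
```

>>> {"name": "move_arm", "arguments": {
  "increments": [
    [0.3,0,-0.004,0,0,0,0],
    [0.3,0,0,0,0,0,0],
    [0.3,0,0,0,0,0,0]
  ]
}}

```text
time_s: 32.9
ee_pos: [0.4903, -0.2775, 0.0485]
eef_rot: [3.141, 0.0, 1.138]
force: [5.5, -1.1, -2.3]
grip_width: 0.0283
grip_force: 3.0
```

>>> {"name": "move_arm", "arguments": {
  "increments": [
    [0.3,0,-0.005,0,0,0,0],
    [0.3,0,-0.005,0,0,0,0],
    [0.3,0,0,0,0,0,0]
  ]
}}

```text
time_s: 33.2
ee_pos: [0.4902, -0.2774, 0.0485]
eef_rot: [3.14, 0.0, 1.138]
force: [8.5, -2.0, -4.2]
grip_width: 0.0283
grip_force: 4.5
```

>>> {"name": "move_arm", "arguments": {
  "increments": [
    [0.3,0,-0.005,0,0,0,0],
    [0.3,0,0,0,0,0,0],
    [0.3,0,0,0,0,0,0],
    [0.3,0,0,0,0,0,0],
    [0.3,0,0,0,0,0,0]
  ]
}}

```text
time_s: 33.7
ee_pos: [0.4901, -0.2774, 0.0485]
eef_rot: [3.139, 0.0, 1.138]
force: [10.1, -2.1, -5.4]
grip_width: 0.0283
grip_force: 5.3
```

About 10 N is reached and held. I'll back off slowly to mid-gap and rise.

>>> {"name": "move_arm", "arguments": {
  "increments": [
    [0.3,0,0.005,0,0,0,0],
    [0.3,0,0.005,0,0,0,0],
    [0.3,0,0.01,0,0,0,0],
    [0.3,0,0.02,0,0,0,0],
    [0.3,0,0.04,0,0,0,0],
    [0.3,0,0.04,0,0,0,0],
    [0.3,0,0.04,0,0,0,0],
    [0.3,0,0,0,0,0,0],
    [0.3,0,0,-0.2,0,0,0],
    [0.3,0,0,-0.4,0,0,0],
    [0.3,0,0,-0.4,0,0,0],
    [0.3,0,0,-0.4,0,0,0],
    [0.3,0,0,-0.4,0,0,0],
    [0.3,0,0,-0.4,0,0,0],
    [0.3,0,0,-0.2,0,0,0],
    [0.3,0,0,0,0,0,0],
    [0.3,0,0,0,0,0,0]
  ]
}}

```text
time_s: 35.4
ee_pos: [0.4963, -0.2802, 0.1678]
eef_rot: [-3.141, -0.0, 1.138]
force: [0.8, -0.4, -0.5]
grip_width: 0.0282
grip_force: 0.0
```

Run:
```python
from h import *
o,p=wrist(); print(o["ee_pos"],o["force"],o["joint_vel"].max())
a=cv2.resize(p["color"][50:260,170:440],(0,0),fx=2.8,fy=2.8,interpolation=2); cv2.imwrite("pics/w7.png",a)
```

```text
[ 0.49628726 -0.28022965  0.16784288] [ 0.77412493 -0.44697938 -0.4874297 ] 0.014078643285157328
```

View pics/w7.png

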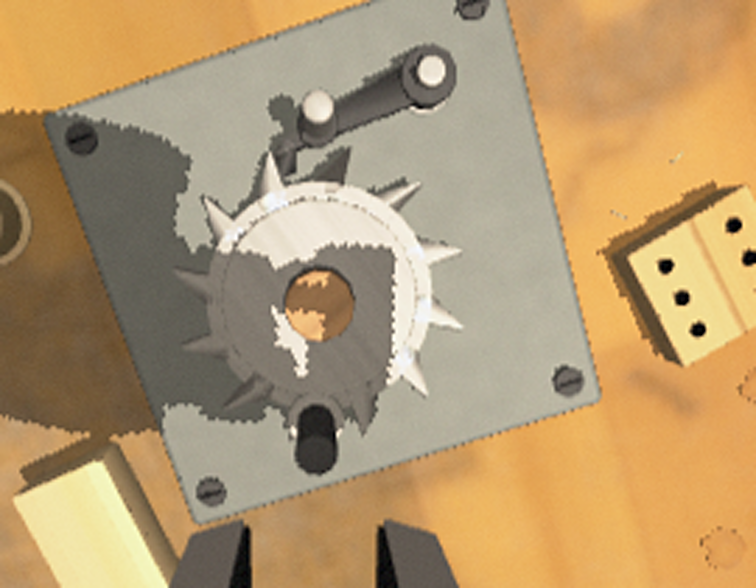

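The tooth at (273,170) bears on the nose at (287,160), the handle stands free, and the gripper is clear.

```bash
python3 -c "
from station import ctrl
print(ctrl.hand_in())"
```

```text
the job is handed in; nothing more can be done
None
```

I handed the job in at about 35 s, but no verdict came back: the dial is two teeth back and bearing on the home pawl after a push of about 10 N, the gripper is clear, and the loose things were not touched.

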